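# Put the freshly watered pots back on their own saucers

### The job

The three little cactus and succulent pots have just been watered and each was put back on the wrong saucer. Put every pot back in the saucer of its own size, small on small, medium on medium, large on large, sitting flat on the saucer's floor; set them down gently rather than dropping them. Do not tip a pot over, and never stand a wet pot on the bare wooden worktop: the empty white tile is free to park one on the way; leave the saucers and the tile where they lie and do not disturb the spice jar or the watering can.

Things in the scene. Friction and masses are not known exactly. Their poses are not given: they have to be found in the camera images.
- pot_small: small round terracotta pot with a thin column cactus: rim 42 mm across, a straight vertical collar 14 mm high at the top, foot 28 mm across, 42 mm high (cactus tip 70 mm above the foot), about 0.1 kg. At the start it stands in the large saucer. Origin: centre of its underside, z up. A grip across the collar holds best, on all three pots; the wall below it tapers to the foot.
- pot_medium: middle-sized round terracotta pot with a ball cactus: rim 54 mm across, a straight collar 16 mm high at the top, foot 40 mm across, 52 mm high (cactus top 78 mm above the foot), about 0.2 kg. Origin: centre of its underside, z up. At the start it stands in the small saucer.
- pot_large: large round terracotta pot with a low leaf rosette: rim 66 mm across, a straight collar 18 mm high at the top, foot 50 mm across, 60 mm high (leaves reach 74 mm above the foot), about 0.33 kg. Origin: centre of its underside, z up. At the start it stands in the medium saucer.
- saucer_small: smallest of three loose round terracotta saucers, it belongs under the small pot: 68 mm across the brim, flat floor inside 53 mm across, 11 mm high with a flared wall, floor 4 mm thick. At the start the medium pot stands in it. Origin: centre of its underside, which lies on the dark wooden worktop at z = 0, z up.
- saucer_medium: middle-sized loose round terracotta saucer, it belongs under the medium pot: 82 mm across the brim, flat floor inside 66 mm across, 11 mm high with a flared wall, floor 4 mm thick. Origin: centre of its underside, on the worktop, z up. At the start the large pot stands in it.
- saucer_large: largest loose round terracotta saucer, it belongs under the large pot: 98 mm across the brim, flat floor inside 82 mm across, 11 mm high with a flared wall, floor 4 mm thick. Origin: centre of its underside, on the worktop, z up. At the start the small pot stands in it.
- tile: loose white glazed tile used as a trivet, 110 x 110 x 8 mm, empty at the start: the free place for a pot. Origin: centre of its underside, x and y along its edges, z up.
- spice_jar: bystander, to be left alone: glass spice jar with steel lid, 49 mm across, 82 mm high. Origin: centre of its underside, z up.
- watering_can: bystander, to be left alone: little copper watering can, 84 mm across the foot, body 85 mm high, spout along its own +x to 122 mm from the origin and 117 mm up, brass handle along its own -x to 86 mm out and 119 mm up. Origin: centre of the body's underside, z up.

How it is judged:
By the outcome, as a careful person would: the job done as asked, in the order asked, and still so for the second after the job is handed in, with the robot touching nothing.
It also fails if it takes over 102 s, if anything falls off the work surface, if the arm or the gripper's body presses on something with over 40 N, if the wrist force passes 120 N, or if a joint passes its speed limit or range.

### The arm

A 6-joint arm with a two-finger parallel gripper is mounted at the origin on the work surface. World frame = base frame: x ahead of the robot, y to its left, z up, the work surface at z = 0. Lengths are in m, angles in rad, forces in N, time in s.
With the tool pointing down it reaches from about 0.225 to 0.875 m from the base axis. Payload 3.4 kg.
Tool frame: the origin (TCP) lies on the centre line of the jaws, within the pads' length; the fingertips stand 22 mm ahead of it and the grasp point (between the pads) lies 3 mm ahead of it; z points along the fingers, y is the line along which they close (so a half turn about z gives the same grasp; the last joint's range is limited). The gripper opens to 85 mm and grips with 20 to 120 N. Pads are 22 mm wide; open, the fingers measure 114 mm over their backs; the gripper's body (76 mm by 85 mm) begins 54 mm behind the grasp point. The pads swing forward as they close: fully open they stand 13 mm farther back than shut.
Start: joints at [-1.332, 0.276, 1.505, -0, 1.361, -0.121], TCP at [0.202, -0.538, 0.253] pointing down, gripper open.
Joint ranges: [-2.89, 2.89], [-0.75, 2.08], [0.22, 2.7], [-1.18, 4.32], [0.11, 2.71], [-2.7, 2.7]. Speed limits (rad/s): [2.57, 2.57, 3.14, 3.14, 3.14, 3.14].

### API

Orientations are given as a unit quaternion [w, x, y, z].
In Python, from rig import manip, get_image gives the robot as it stands (manip), with the cameras as plain functions.
- The arm moves only by the shell command python3 steer.py 'ROWS' [OPENING] [FORCE]. ROWS is a JSON list that holds a single list of rows (three levels of brackets), with 1 to 5 rows, each of 4 numbers: dx, dy, dz in m, then a turn about the tool's z in rad; each row shifts and turns the commanded pose from where the row before left it, along the tool's axes as they then stand; what a row does not reach is not made up. A row lasts 1/12 s, in which the tool goes at most 0.0417 m and 0.125 rad, less where a joint would pass 70% of its speed; a pose out of reach is approached as far as the arm can. OPENING is the finger opening in m, set as the command begins (- or left out keeps the last). The fingers move at their own pace and stop on an object; FORCE is the grip in N (left out, the last holds). Time passes only in rows, so rows that do not move let the fingers close. It prints the time, the measured TCP pose, the force, the opening and the grip force at its end. Input that does not fit is refused with a message, and nothing moves.
- manip.get_state(): the state, without advancing time (a new reading comes with each control period).
- get_image(name): name is "side" or "top"; returns a dict with "img" (400x640x3 uint8, red, green, blue), "camera_matrix" (3x3 intrinsics, pixels), "T" (4x4, takes a point from camera to world coordinates). Camera axes: x right, y down, z forward; pixel columns grow to the right and rows downward; lengths in m; the calibration is good to about 2 mm. A picture is of the moment at which its call begins. There is no depth.
- manip.sign_off(): hands the job in; it is judged then, once.
The state is a dict: "clock": time; "qpos": joint angles; "qd": joint speeds; "effort": joint torques, N m; "position": TCP position; "ee_rot": TCP orientation; "contact_force": force on the tool from outside, world axes, zero at the start; "moment": the same for the moment, N m; "width": finger opening in m; "gripper_force": force on a finger pad.
Only numpy, scipy, OpenCV 4.12 (cv2) and the standard library are available. Lean on these libraries where they do the work, as an engineer would, in place of code of your own. Each camera call takes 0.05 s, during which the arm holds its last target. There are 200 camera calls.

## Working session

There is one attempt and no reset: what is moved stays moved. The work goes in short steps, Python scripts to look and compute and a shell command to move; the robot and the scene stay as the last step left them, time stands still between calls to the robot, and variables do not carry over. Pictures are saved under pics/ and viewed, at most 14 in all, crops included, and the job is handed in when it is done.

```bash
ls; mkdir -p pics
cat > h.py <<'E'
import numpy as np,cv2
from rig import manip, get_image
def snap(n,f):
    d=get_image(n); cv2.imwrite(f'pics/{f}.png',d['img'][:,:,::-1]); np.savez(f'{n}.npz',K=d['camera_matrix'],T=d['T']); return d
def px(n,u,v,z):
    c=np.load(f'{n}.npz');r=c['T'][:3,:3]@np.linalg.inv(c['K'])@[u,v,1];o=c['T'][:3,3]
    return o+r*(z-o[2])/r[2]
def proj(n,p):
    c=np.load(f'{n}.npz');q=c['T'][:3,:3].T@(np.array(p)-c['T'][:3,3]);q=c['K']@q;return q[:2]/q[2]
E
python3 - <<'E'
from h import *
for n in('top','side'):
    d=snap(n,n+'0');print(d['T'].round(3),d['camera_matrix'].round(1))
s=manip.get_state();print(s)
E
```

```text
pics
rig.py
steer.py
[[ 0.029 -0.994  0.104  0.476]
 [-0.999 -0.028  0.017  0.051]
 [-0.014 -0.105 -0.994  0.826]
 [ 0.     0.     0.     1.   ]] [[400.    0.  322.4]
 [  0.  400.  204.8]
 [  0.    0.    1. ]]
[[-0.891 -0.261  0.371  0.222]
 [-0.454  0.524 -0.721  0.677]
 [-0.006 -0.811 -0.585  0.532]
 [ 0.     0.     0.     1.   ]] [[455.7   0.  318.2]
 [  0.  455.7 197.8]
 [  0.    0.    1. ]]
{'clock': 0.1, 'qpos': array([-1.33200007e+00,  2.76539778e-01,  1.50598240e+00, -1.14475943e-06,
        1.36069528e+00, -1.21001996e-01]), 'qd': array([ 0.00090926, -0.00061754, -0.00528279,  0.00040817,  0.00045048,
       -0.00078637]), 'effort': array([ 1.62722874e-03, -4.17698622e+01, -2.46404260e+01,  6.30248041e-05,
        5.80124746e-03,  6.18817296e-06]), 'position': array([ 0.20234254, -0.5377728 ,  0.25253122]), 'ee_rot': array([-8.10958098e-04,  9.83861401e-01,  1.78930390e-01, -4.83790792e-05]), 'contact_force': array([-0.46413528,  0.51862567, -1.06784055]), 'moment': array([ 0.0068957 ,  0.02873139, -0.00112012]), 'gripper_force': 0.0, 'width': 0.08542445421928525}
```

View pics/top0.png

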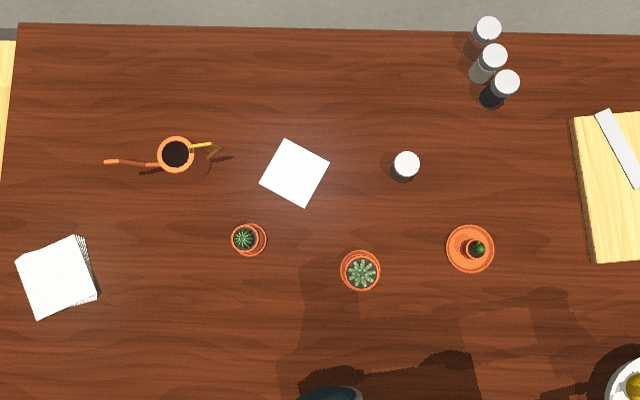

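View pics/side0.png

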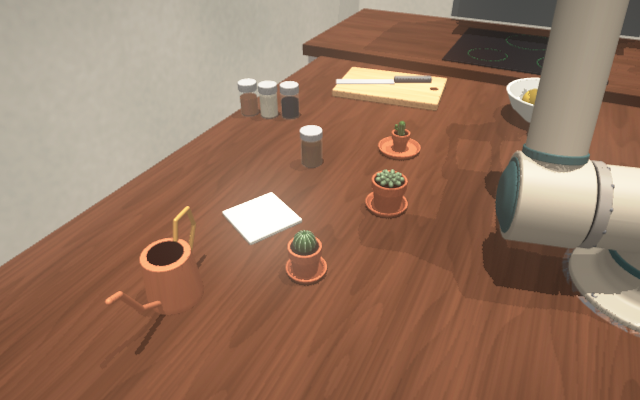

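Run:
```python
import cv2,numpy as np
t=cv2.imread('pics/top0.png')
R=[cv2.resize(t[y-33:y+33,x-44:x+44],None,fx=4.5,fy=4.5,interpolation=cv2.INTER_CUBIC) for x,y in[(249,240),(361,271),(471,249),(295,173)]]
a=np.vstack([np.hstack(R[:2]),np.hstack(R[2:])]);print(a.shape);cv2.imwrite('pics/crop0.png',a)
```

```text
(594, 792, 3)
```

View pics/crop0.png

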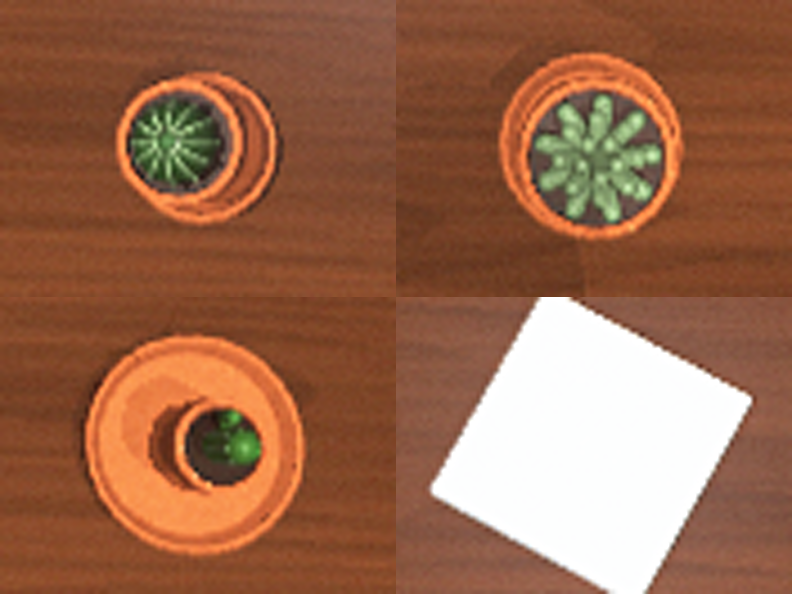

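Run:
```python
from h import *
C=lambda o,p:[o[i]+(p[i]+.5)/4.5-.5 for i in(0,1)]
for n,o,p,z,w in[('potM',(205,207),(180,141),.056,126),('sauS',(205,207),(201,147),.011,152),('potL',(317,238),(205,160),.064,160),('sauM',(317,238),(195,145),.011,184),('potS',(427,216),(223,149),.046,97),('sauL',(427,216),(194,147),.011,218),('tile',(251,140),(195.5,148.5),.008,1)]:
    c=C(o,p);a=px('top',*c,z);b=px('top',c[0]+w/4.5,c[1],z);print(n,np.round(c,1),a.round(4),'diam',round(np.linalg.norm(a-b),4))
    q=proj('side',a);print('   side',q.round(1))
print('jar',px('top',406,159,.082),'can',px('top',176,153,.085), px('top',105,161,.117),px('top',212,145,.119))
a=px('top',*C((251,140),(35,194)),.008);b=px('top',*C((251,140),(356,103)),.008);print('tile corners',a,b,np.linalg.norm(a-b))
```

```text
potM [244.6 237.9] [0.4886 0.2127 0.056 ] diam 0.054
   side [302.8 244.8]
sauS [249.3 239.3] [0.4869 0.2124 0.011 ] diam 0.0689
   side [304.5 265.8]
potL [362.2 273.2] [ 0.429  -0.0138  0.064 ] diam 0.0667
   side [389.  178.4]
sauM [359.9 269.8] [ 0.4322 -0.0137  0.011 ] diam 0.0821
   side [385.1 200.9]
potS [476.2 248.7] [ 0.481  -0.2339  0.046 ] diam 0.0413
   side [399.7 131.7]
sauL [469.7 248.3] [ 0.4817 -0.2338  0.011 ] diam 0.097
   side [397.9 145.2]
tile [294.1 172.6] [0.6275 0.1265 0.008 ] diam 0.0005
   side [260.3 214.3]
jar [ 0.64544659 -0.09083705  0.082     ] can [0.64500587 0.34523518 0.085     ] [0.61955379 0.46129324 0.117     ] [0.65372762 0.26713581 0.119     ]
tile corners [0.60424296 0.19975924 0.008     ] [0.65074693 0.05306665 0.008     ] 0.15388741269420164
```

```bash
python3 steer.py '[[[0, 0, 0.02, 0.12], [0, 0, 0.02, 0.12], [0, 0, 0.02, 0.12], [0.025, -0.027, 0, 0], [0.025, -0.027, 0, 0]]]' 0.085 30; python3 steer.py '[[[0.025, -0.027, 0, 0], [0.025, -0.027, 0, 0], [0.025, -0.027, 0, 0], [0.025, -0.027, 0, 0], [0.025, -0.027, 0, 0]]]'
cat > st.py <<'E'
import sys,numpy as np
from rig import manip, get_image
from scipy.spatial.transform import Rotation as R
s=manip.get_state();q=s['ee_rot'];M=R.from_quat([*q[1:],q[0]]).as_matrix();p=s['position']
t=np.array([float(x) for x in sys.argv[1:4]])
print('t',round(s['clock'],2),'p',p.round(4),'xaxis',M[:,0].round(3),'z',M[:,2].round(3),'tool d',(M.T@(t-p)).round(4),'w',round(s['width'],4),'f',s['contact_force'].round(1),round(s['gripper_force'],1))
E
python3 st.py .481 -.234 .15
```

```text
clock: 0.52
position: [0.2516, -0.4837, 0.191]
ee_rot: [-0.002, 1.0, -0.002, -0.001]
contact_force: [1.0, -0.1, 0.5]
width: 0.0849
gripper_force: 0.0
clock: 0.93
position: [0.3782, -0.3476, 0.193]
ee_rot: [-0.0, 1.0, -0.0, -0.0]
contact_force: [0.8, -0.3, -0.2]
width: 0.0852
gripper_force: 0.0
t 0.93 p [ 0.3782 -0.3476  0.193 ] xaxis [ 1.    -0.001 -0.   ] z [-0.  0. -1.] tool d [ 0.1028 -0.1136  0.043 ] w 0.0852 f [ 0.8 -0.3 -0.2] 0.0
```

```bash
python3 steer.py '[[[0.0257, -0.0284, 0.0107, 0], [0.0257, -0.0284, 0.0107, 0], [0.0257, -0.0284, 0.0107, 0], [0.0257, -0.0284, 0.0107, 0], [0, 0, 0, 0]]]' >/dev/null;  python3 st.py .481 -.234 .037
python3 - <<'E'
from h import *
d=snap('top','t1');s=snap('side','s1')
a=d['img'][150:350,380:580];b=s['img'][60:200,330:470]
cv2.imwrite('pics/c1.png',np.hstack([cv2.resize(a,(400,400)),cv2.resize(b,(400,400))])[:,:,::-1])
E
```

```text
t 1.35 p [ 0.4828 -0.2299  0.1483] xaxis [ 1.     0.005 -0.001] z [-0.001  0.005 -1.   ] tool d [-0.0017  0.0047  0.1112] w 0.085 f [ 0.2 -0.2  0.8] 0.0
```

View pics/c1.png

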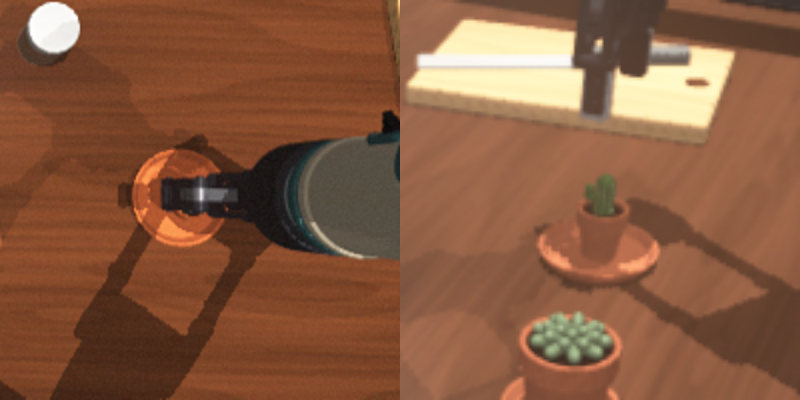

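The gripper hovers over the small pot's saucer (top view about (470,245)); fingers straddle it in y. Descending.

```bash
python3 steer.py '[[[-0.001, 0.003, 0.02, 0], [0, 0, 0.03, 0], [0, 0, 0.02, 0], [0, 0, 0, 0], [0, 0, 0, 0]]]' >/dev/null;  python3 st.py .481 -.234 .037
```

```text
t 1.87 p [ 0.4781 -0.2395  0.0801] xaxis [ 1.    -0.002 -0.002] z [-0.002  0.001 -1.   ] tool d [ 0.003  -0.0055  0.0431] w 0.085 f [-0.6 -0.7  0.3] 0.0
```

```bash
python3 steer.py '[[[0, 0, 0, 0], [0, 0, 0, 0], [0, 0, 0, 0]]]' >/dev/null;  python3 st.py .481 -.234 .037;python3 steer.py '[[[0, 0, 0, 0], [0, 0, 0, 0], [0, 0, 0, 0]]]' >/dev/null;  python3 st.py .481 -.234 .037
```

```text
t 2.12 p [ 0.4801 -0.2396  0.0821] xaxis [ 1.    -0.001  0.003] z [ 0.003 -0.002 -1.   ] tool d [ 0.0008 -0.0057  0.0451] w 0.0849 f [-0.5  0.6 -0.3] 0.0
t 2.37 p [ 0.4795 -0.2388  0.081 ] xaxis [ 1.    -0.     0.001] z [ 0.001 -0.001 -1.   ] tool d [ 0.0014 -0.0048  0.044 ] w 0.0852 f [ 0.9 -0.2  0.4] 0.0
```

```bash
python3 steer.py '[[[0.001, -0.005, 0.015, 0], [0, 0, 0.015, 0], [0, 0, 0.014, 0], [0, 0, 0, 0], [0, 0, 0, 0]]]' >/dev/null;  python3 st.py .481 -.234 .037;python3 steer.py '[[[0, 0, 0, 0]]]' >/dev/null;  python3 st.py .481 -.234 .037
```

```text
t 2.78 p [ 0.48   -0.2333  0.0361] xaxis [ 1.     0.    -0.001] z [-0.001  0.001 -1.   ] tool d [ 0.001   0.0007 -0.0009] w 0.0851 f [-0.8 -0.1  0.4] 0.0
t 2.87 p [ 0.4808 -0.2339  0.0371] xaxis [ 1.    -0.     0.001] z [ 0.001 -0.001 -1.   ] tool d [0.0002 0.0001 0.0001] w 0.0848 f [0.3 0.6 0.3] 0.0
```

```bash
python3 steer.py '[[[0, 0, 0, 0], [0, 0, 0, 0], [0, 0, 0, 0], [0, 0, 0, 0], [0, 0, 0, 0]]]' 0.03 30;python3 steer.py '[[[0, 0, 0, 0], [0, 0, 0, 0], [0, 0, 0, 0]]]' ; python3 st.py .6275 .1265 .16
```

```text
clock: 3.28
position: [0.4806, -0.2339, 0.0372]
ee_rot: [0.0, 1.0, -0.0, 0.0]
contact_force: [-1.1, 0.7, 4.3]
width: 0.0411
gripper_force: 30.0
clock: 3.53
position: [0.4806, -0.2339, 0.0372]
ee_rot: [0.0, 1.0, -0.0, 0.0]
contact_force: [-0.9, 0.3, 5.6]
width: 0.0413
gripper_force: 30.1
t 3.53 p [ 0.4806 -0.2339  0.0372] xaxis [ 1.    -0.     0.001] z [ 0.001 -0.001 -1.   ] tool d [ 0.1469 -0.3604 -0.1229] w 0.0413 f [-0.9  0.3  5.6] 30.1
```

```bash
python3 steer.py '[[[0, 0, -0.01, 0], [0, 0, -0.015, 0], [0, 0, -0.03, 0], [0, 0, -0.03, 0], [0, 0, -0.03, 0]]]';python3 steer.py '[[[0.0147, -0.036, 0, 0], [0.0147, -0.036, 0, 0], [0.0147, -0.036, 0, 0], [0.0147, -0.036, 0, 0], [0.0147, -0.036, 0, 0]]]';python3 steer.py '[[[0.0147, -0.036, 0, 0], [0.0147, -0.036, 0, 0], [0.0147, -0.036, 0, 0], [0.0147, -0.036, 0, 0], [0.0147, -0.036, 0, 0]]]';python3 steer.py '[[[0, 0, 0, 0], [0, 0, 0, 0], [0, 0, 0, 0]]]'; python3 st.py .6275 .1265 .041
python3 - <<'E'
from h import *
s=snap('side','s2');cv2.imwrite('pics/c2.png',cv2.resize(s['img'][50:300,150:450],None,fx=2,fy=2)[:,:,::-1])
E
```

```text
clock: 3.95
position: [0.4797, -0.2333, 0.1526]
ee_rot: [-0.0, 1.0, -0.0, -0.001]
contact_force: [1.3, -0.7, -1.0]
width: 0.0411
gripper_force: 30.6
clock: 4.37
position: [0.5539, -0.0521, 0.1519]
ee_rot: [0.0, 1.0, -0.0, 0.0]
contact_force: [1.1, -0.9, -0.7]
width: 0.0408
gripper_force: 30.7
clock: 4.78
position: [0.6274, 0.1282, 0.1516]
ee_rot: [0.0, 1.0, 0.0, -0.0]
contact_force: [0.3, -1.0, -0.7]
width: 0.0411
gripper_force: 30.7
clock: 5.03
position: [0.6267, 0.1262, 0.1511]
ee_rot: [0.0, 1.0, 0.0, -0.001]
contact_force: [-0.9, -0.7, -1.8]
width: 0.0408
gripper_force: 30.8
t 5.03 p [0.6267 0.1262 0.1511] xaxis [ 1.     0.001 -0.002] z [-0.002 -0.001 -1.   ] tool d [ 0.001  -0.0004  0.1101] w 0.0408 f [-0.9 -0.7 -1.8] 30.8
```

View pics/c2.png

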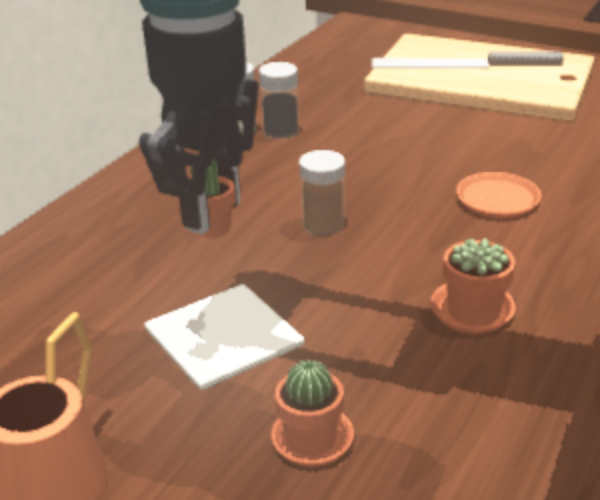

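The small pot hangs upright in the jaws (picture (215,205)) above the tile; lowering it.

```bash
python3 steer.py '[[[0.001, 0, 0.03, 0], [0, 0, 0.03, 0], [0, 0, 0.025, 0], [0, 0, 0.012, 0], [0, 0, 0.006, 0]]]';python3 steer.py '[[[0, 0, 0.001, 0], [0, 0, 0, 0], [0, 0, 0, 0]]]'; python3 steer.py '[[[0, 0, 0.002, 0], [0, 0, 0, 0], [0, 0, 0, 0]]]';python3 steer.py '[[[0, 0, 0.002, 0], [0, 0, 0, 0], [0, 0, 0, 0]]]'
```

```text
clock: 5.5
position: [0.6266, 0.1247, 0.0465]
ee_rot: [0.0, 1.0, -0.001, -0.002]
contact_force: [0.3, 0.5, -1.4]
width: 0.0411
gripper_force: 30.8
clock: 5.75
position: [0.6297, 0.126, 0.0491]
ee_rot: [-0.0, 1.0, -0.0, 0.002]
contact_force: [-0.2, -0.1, 0.4]
width: 0.0409
gripper_force: 30.8
clock: 6.0
position: [0.6287, 0.1264, 0.0462]
ee_rot: [-0.0, 1.0, -0.0, 0.001]
contact_force: [-0.2, 0.5, -0.7]
width: 0.0411
gripper_force: 30.8
clock: 6.25
position: [0.6282, 0.1263, 0.0434]
ee_rot: [0.0, 1.0, -0.0, -0.0]
contact_force: [-0.3, -0.0, -1.4]
width: 0.0406
gripper_force: 30.8
```

```bash
for i in 1; do python3 steer.py '[[[0, 0, 0.0015, 0], [0, 0, 0, 0], [0, 0, 0, 0]]]'; done; python3 steer.py '[[[0, 0, 0.001, 0], [0, 0, 0, 0], [0, 0, 0, 0]]]'
```

```text
clock: 6.5
position: [0.6283, 0.1263, 0.0418]
ee_rot: [0.0, 1.0, -0.0, -0.0]
contact_force: [0.5, -0.5, -0.3]
width: 0.041
gripper_force: 30.8
clock: 6.75
position: [0.6285, 0.1263, 0.0413]
ee_rot: [0.0, 1.0, -0.0, 0.0]
contact_force: [0.0, 0.5, 1.4]
width: 0.041
gripper_force: 30.9
```

```bash
python3 steer.py '[[[0, 0, 0.001, 0], [0, 0, 0, 0], [0, 0, 0, 0]]]'; python3 steer.py '[[[0, 0, 0.001, 0], [0, 0, 0, 0], [0, 0, 0, 0]]]'
```

```text
clock: 7.0
position: [0.6287, 0.1263, 0.0412]
ee_rot: [0.0, 1.0, -0.0, 0.001]
contact_force: [-2.3, 0.2, 7.1]
width: 0.041
gripper_force: 31.4
clock: 7.25
position: [0.6287, 0.1263, 0.0411]
ee_rot: [0.0, 1.0, -0.0, 0.001]
contact_force: [-2.7, -1.2, 10.9]
width: 0.041
gripper_force: 31.7
```

```bash
python3 steer.py '[[[0, 0, -0.001, 0], [0, 0, 0, 0], [0, 0, 0, 0], [0, 0, 0, 0], [0, 0, 0, 0]]]' 0.085; python3 steer.py '[[[0, 0, -0.01, 0], [0, 0, -0.03, 0], [0, 0, -0.04, 0], [0, 0, -0.04, 0], [-0.02, 0.014, 0, 0]]]'; python3 st.py .429 -.0138 .15
```

```text
clock: 7.67
position: [0.6283, 0.1263, 0.0396]
ee_rot: [0.0, 1.0, -0.0, -0.0]
contact_force: [-1.0, 0.4, -0.1]
width: 0.0847
gripper_force: 0.0
clock: 8.08
position: [0.6173, 0.1144, 0.1696]
ee_rot: [-0.001, 1.0, 0.001, 0.011]
contact_force: [3.0, -0.5, 1.1]
width: 0.085
gripper_force: 0.0
t 8.08 p [0.6173 0.1144 0.1696] xaxis [1.    0.001 0.022] z [ 0.022  0.003 -1.   ] tool d [-0.1888  0.128   0.015 ] w 0.085 f [ 3.  -0.5  1.1] 0.0
```

```bash
python3 steer.py '[[[-0.03, 0.021, 0, 0], [-0.03, 0.021, 0, 0], [-0.03, 0.021, 0, 0], [-0.03, 0.021, 0, 0], [-0.03, 0.021, 0, 0]]]'; python3 steer.py '[[[-0.03, 0.021, 0, 0], [0, 0, 0, 0], [0, 0, 0, 0], [0, 0, 0, 0], [0, 0, 0, 0]]]'; python3 st.py .429 -.0138 .049
python3 - <<'E'
from h import *
s=snap('side','s3');cv2.imwrite('pics/c3.png',cv2.resize(s['img'][50:300,200:500],None,fx=2,fy=2)[:,:,::-1])
E
```

```text
clock: 8.5
position: [0.4569, 0.0067, 0.1606]
ee_rot: [0.0, 1.0, 0.0, 0.0]
contact_force: [-0.2, -0.6, 0.5]
width: 0.0851
gripper_force: 0.0
clock: 8.92
position: [0.4299, -0.0134, 0.1605]
ee_rot: [0.0, 1.0, 0.0, 0.001]
contact_force: [0.9, -0.2, 1.1]
width: 0.085
gripper_force: 0.0
t 8.92 p [ 0.4299 -0.0134  0.1605] xaxis [1.    0.    0.002] z [ 0.002 -0.    -1.   ] tool d [-0.0011  0.0003  0.1115] w 0.085 f [ 0.9 -0.2  1.1] 0.0
```

View pics/c3.png

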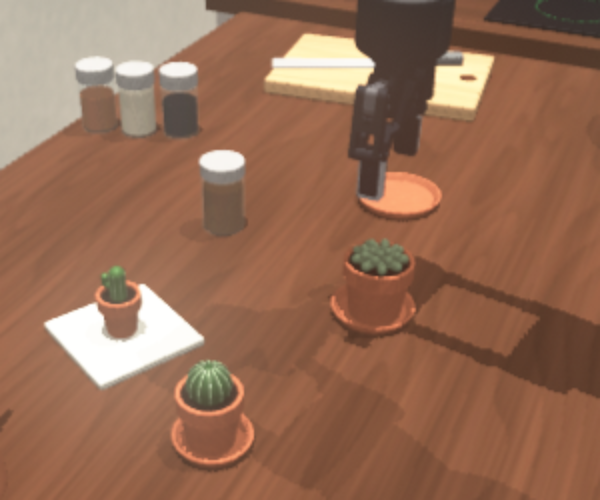

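Small pot stands upright on the tile (picture (120,305)); the gripper is above the large pot. Descending, checking force.

```bash
python3 steer.py '[[[-0.001, 0, 0.03, 0], [0, 0, 0.02, 0], [0, 0, 0.012, 0], [0, 0, 0, 0], [0, 0, 0, 0]]]' ;python3 steer.py '[[[0, 0, 0.005, 0], [0, 0, 0.005, 0], [0, 0, 0.006, 0], [0, 0, 0, 0], [0, 0, 0, 0]]]'; python3 st.py .429 -.0138 .049
```

```text
clock: 9.38
position: [0.4278, -0.0132, 0.0975]
ee_rot: [-0.0, 1.0, 0.0, -0.001]
contact_force: [-0.2, -0.5, -0.7]
width: 0.085
gripper_force: 0.0
clock: 9.8
position: [0.4272, -0.0136, 0.0818]
ee_rot: [0.0, 1.0, -0.0, -0.0]
contact_force: [-0.6, -0.2, 0.2]
width: 0.0851
gripper_force: 0.0
t 9.8 p [ 0.4272 -0.0136  0.0818] xaxis [ 1. -0. -0.] z [-0. -0. -1.] tool d [0.0018 0.0002 0.0328] w 0.0851 f [-0.6 -0.2  0.2] 0.0
```

```bash
python3 steer.py '[[[0.001, 0, 0.012, 0], [0, 0, 0.012, 0], [0, 0, 0.008, 0], [0, 0, 0, 0], [0, 0, 0, 0]]]';  python3 st.py .429 -.0138 .049; python3 steer.py '[[[0, 0, 0, 0], [0, 0, 0, 0], [0, 0, 0, 0], [0, 0, 0, 0], [0, 0, 0, 0]]]' 0.055 45
```

```text
clock: 10.22
position: [0.4282, -0.0137, 0.0499]
ee_rot: [-0.0, 1.0, -0.0, -0.0]
contact_force: [0.2, -0.2, 0.5]
width: 0.0847
gripper_force: 0.0
t 10.22 p [ 0.4282 -0.0137  0.0499] xaxis [ 1.    -0.    -0.001] z [-0.001  0.    -1.   ] tool d [0.0008 0.0001 0.0009] w 0.0847 f [ 0.2 -0.2  0.5] 0.0
clock: 10.63
position: [0.4289, -0.0136, 0.0509]
ee_rot: [0.0, 1.0, -0.0, 0.001]
contact_force: [-0.9, 0.8, 5.9]
width: 0.0647
gripper_force: 48.9
```

```bash
python3 steer.py '[[[0, 0, 0, 0], [0, 0, -0.008, 0], [0, 0, -0.015, 0], [0, 0, -0.02, 0], [0, 0, -0.02, 0]]]';python3 steer.py '[[[0, 0, -0.02, 0], [0.0088, 0.0367, 0, 0], [0.0088, 0.0367, 0, 0], [0.0088, 0.0367, 0, 0], [0.0088, 0.0367, 0, 0]]]';python3 steer.py '[[[0.0088, 0.0367, 0, 0], [0.0088, 0.0367, 0, 0], [0, 0, 0, 0], [0, 0, 0, 0], [0, 0, 0, 0]]]'; python3 st.py .4817 -.2338 .0505
python3 - <<'E'
from h import *
s=snap('side','s4');cv2.imwrite('pics/c4.png',cv2.resize(s['img'][50:250,300:500],None,fx=2.5,fy=2.5)[:,:,::-1])
E
```

```text
clock: 11.05
position: [0.4275, -0.0136, 0.1136]
ee_rot: [-0.0, 1.0, -0.0, -0.001]
contact_force: [0.8, -0.2, -2.9]
width: 0.0646
gripper_force: 50.7
clock: 11.47
position: [0.4634, -0.1618, 0.1336]
ee_rot: [0.0, 1.0, 0.0, 0.0]
contact_force: [0.7, -0.3, -2.5]
width: 0.065
gripper_force: 51.1
clock: 11.88
position: [0.4801, -0.2335, 0.1327]
ee_rot: [-0.001, 1.0, -0.001, -0.001]
contact_force: [-0.8, 0.6, -2.7]
width: 0.0646
gripper_force: 51.4
t 11.88 p [ 0.4801 -0.2335  0.1327] xaxis [ 1.    -0.001 -0.002] z [-0.002  0.001 -1.   ] tool d [0.0017 0.0005 0.0822] w 0.0646 f [-0.8  0.6 -2.7] 51.4
```

View pics/c4.png

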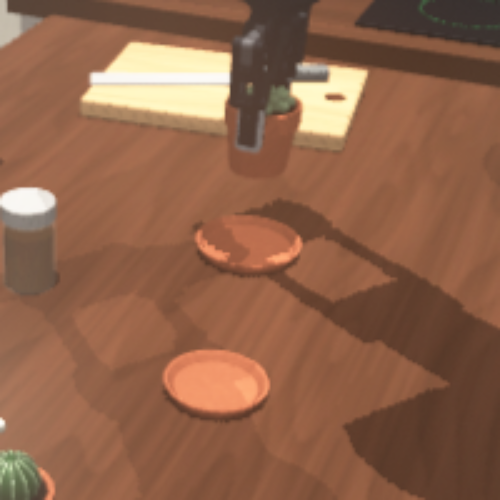

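The large pot hangs upright (260,140) over the large saucer, which has stayed at (248,243) in the crop, as before. Lowering.

```bash
python3 steer.py '[[[0.001, 0, 0.025, 0], [0, 0, 0.025, 0], [0, 0, 0.018, 0], [0, 0, 0.008, 0], [0, 0, 0, 0]]]';python3 steer.py '[[[0, 0, 0, 0], [0, 0, 0, 0]]]'; python3 steer.py '[[[0, 0, 0.002, 0], [0, 0, 0, 0], [0, 0, 0, 0]]]';python3 steer.py '[[[0, 0, 0.0015, 0], [0, 0, 0, 0], [0, 0, 0, 0]]]'
```

```text
clock: 12.35
position: [0.4805, -0.2317, 0.0554]
ee_rot: [-0.001, 1.0, 0.001, -0.002]
contact_force: [-0.1, 0.2, -3.2]
width: 0.0647
gripper_force: 51.5
clock: 12.52
position: [0.483, -0.234, 0.0582]
ee_rot: [0.001, 1.0, 0.0, 0.001]
contact_force: [0.8, 0.3, -3.6]
width: 0.0646
gripper_force: 51.5
clock: 12.77
position: [0.4824, -0.2341, 0.0556]
ee_rot: [0.0, 1.0, -0.0, 0.001]
contact_force: [-0.6, -0.5, -2.1]
width: 0.0646
gripper_force: 51.5
clock: 13.02
position: [0.4821, -0.2339, 0.0535]
ee_rot: [0.0, 1.0, -0.0, -0.0]
contact_force: [0.1, 0.8, -2.6]
width: 0.0647
gripper_force: 51.5
```

```bash
python3 steer.py '[[[0, 0, 0.0015, 0], [0, 0, 0, 0], [0, 0, 0, 0]]]'; python3 steer.py '[[[0, 0, 0.001, 0], [0, 0, 0, 0], [0, 0, 0, 0]]]';python3 steer.py '[[[0, 0, 0.001, 0], [0, 0, 0, 0], [0, 0, 0, 0]]]'
```

```text
clock: 13.27
position: [0.482, -0.2338, 0.0519]
ee_rot: [-0.0, 1.0, -0.0, -0.0]
contact_force: [-0.4, 0.1, -2.2]
width: 0.065
gripper_force: 51.5
clock: 13.52
position: [0.4822, -0.234, 0.051]
ee_rot: [0.0, 1.0, -0.0, 0.0]
contact_force: [0.5, -0.2, -2.3]
width: 0.0648
gripper_force: 51.7
clock: 13.77
position: [0.4822, -0.2339, 0.0509]
ee_rot: [0.0, 1.0, -0.0, 0.0]
contact_force: [-2.3, 1.5, 5.4]
width: 0.0648
gripper_force: 52.3
```

```bash
python3 steer.py '[[[0, 0, 0, 0], [0, 0, 0, 0], [0, 0, 0, 0], [0, 0, 0, 0], [0, 0, 0, 0]]]' 0.085; python3 steer.py '[[[0, 0, -0.015, 0], [0, 0, -0.025, 0], [0, 0, -0.035, 0], [0, 0, -0.035, 0], [0, -0.037, 0, 0]]]'; python3 steer.py '[[[0, -0.041, 0, 0], [0, -0.041, 0, 0], [0, -0.041, 0, 0], [0, -0.041, 0, 0], [0, -0.041, 0, 0]]]'; python3 steer.py '[[[0.001, -0.041, 0, 0], [0.001, -0.041, 0, 0], [0.001, -0.041, 0, 0], [0.001, -0.041, 0, 0], [0.001, -0.041, 0, 0]]]';python3 steer.py '[[[0, 0, 0, 0], [0, 0, 0, 0], [0, 0, 0, 0]]]';  python3 st.py .4886 .2127 .045
python3 - <<'E'
from h import *
s=snap('side','s5');cv2.imwrite('pics/c5.png',cv2.resize(s['img'][80:300,200:480],None,fx=2.5,fy=2.5)[:,:,::-1])
E
```

```text
clock: 14.18
position: [0.4822, -0.2339, 0.0499]
ee_rot: [0.0, 1.0, -0.0, 0.0]
contact_force: [-0.6, 0.5, -0.1]
width: 0.085
gripper_force: 0.0
clock: 14.6
position: [0.4877, -0.2042, 0.1668]
ee_rot: [0.006, 1.0, -0.002, 0.007]
contact_force: [1.7, -0.1, 0.9]
width: 0.0852
gripper_force: 0.0
clock: 15.02
position: [0.4818, 0.0099, 0.1601]
ee_rot: [0.0, 1.0, -0.0, 0.0]
contact_force: [1.2, 0.3, 0.1]
width: 0.0853
gripper_force: 0.0
clock: 15.43
position: [0.4868, 0.2152, 0.16]
ee_rot: [0.0, 1.0, -0.0, 0.0]
contact_force: [0.6, -0.5, -0.2]
width: 0.085
gripper_force: 0.0
clock: 15.68
position: [0.4868, 0.2129, 0.1596]
ee_rot: [0.001, 1.0, 0.001, -0.0]
contact_force: [-0.9, -0.8, 0.3]
width: 0.0854
gripper_force: 0.0
t 15.68 p [0.4868 0.2129 0.1596] xaxis [ 1.     0.001 -0.001] z [-0.001 -0.001 -1.   ] tool d [0.0019 0.     0.1146] w 0.0854 f [-0.9 -0.8  0.3] 0.0
```

View pics/c5.png

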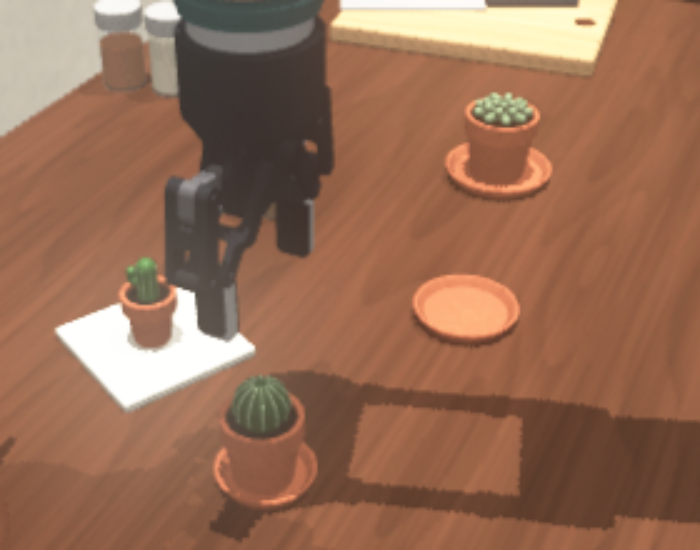

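Large pot sits centred in the large saucer (498,160); medium saucer empty at (465,307); the gripper is above the medium pot. Descend.

```bash
python3 steer.py '[[[0.001, 0, 0.03, 0], [0, 0, 0.02, 0], [0, 0, 0.015, 0], [0, 0, 0, 0], [0, 0, 0, 0]]]' ;python3 steer.py '[[[0, 0, 0.012, 0], [0, 0, 0.012, 0], [0, 0, 0, 0], [0, 0, 0, 0]]]'; python3 st.py .4886 .2127 .045
```

```text
clock: 16.15
position: [0.488, 0.2114, 0.0946]
ee_rot: [0.0, 1.0, -0.001, -0.001]
contact_force: [-0.4, 0.2, 0.7]
width: 0.0851
gripper_force: 0.0
clock: 16.48
position: [0.4887, 0.2126, 0.0718]
ee_rot: [-0.0, 1.0, -0.001, 0.0]
contact_force: [-0.3, 0.2, 0.7]
width: 0.0852
gripper_force: 0.0
t 16.48 p [0.4887 0.2126 0.0718] xaxis [ 1.    -0.001  0.001] z [ 0.001  0.    -1.   ] tool d [-0.0001 -0.0001  0.0268] w 0.0852 f [-0.3  0.2  0.7] 0.0
```

```bash
python3 steer.py '[[[0, 0, 0.012, 0], [0, 0, 0.01, 0], [0, 0, 0.004, 0], [0, 0, 0, 0], [0, 0, 0, 0]]]';  python3 steer.py '[[[0, 0, 0, 0], [0, 0, 0, 0], [0, 0, 0, 0], [0, 0, 0, 0], [0, 0, 0, 0]]]' 0.043 35;python3 steer.py '[[[0, 0, 0, 0], [0, 0, 0, 0]]]'
```

```text
clock: 16.9
position: [0.4883, 0.2131, 0.0451]
ee_rot: [0.0, 1.0, -0.0, -0.0]
contact_force: [0.7, -0.4, -1.3]
width: 0.0853
gripper_force: 0.0
clock: 17.32
position: [0.4886, 0.2132, 0.0456]
ee_rot: [-0.0, 1.0, -0.0, 0.001]
contact_force: [-1.5, -1.2, 5.1]
width: 0.0526
gripper_force: 36.4
clock: 17.48
position: [0.4886, 0.2131, 0.0456]
ee_rot: [-0.0, 1.0, -0.0, 0.001]
contact_force: [0.1, -0.8, 5.2]
width: 0.0531
gripper_force: 36.4
```

```bash
python3 steer.py '[[[0, 0, -0.008, 0], [0, 0, -0.015, 0], [0, 0, -0.02, 0], [0, 0, -0.02, 0], [0, 0, -0.02, 0]]]';python3 steer.py '[[[-0.0094, 0.0378, 0, 0], [-0.0094, 0.0378, 0, 0], [-0.0094, 0.0378, 0, 0], [-0.0094, 0.0378, 0, 0], [-0.0094, 0.0378, 0, 0]]]';python3 steer.py '[[[-0.0094, 0.0378, 0, 0], [0, 0, 0, 0], [0, 0, 0, 0], [0, 0, 0, 0], [0, 0, 0, 0]]]'; python3 st.py .4322 -.0137 .0456
python3 - <<'E'
from h import *
s=snap('side','s6');cv2.imwrite('pics/c6.png',cv2.resize(s['img'][80:300,200:480],None,fx=2.5,fy=2.5)[:,:,::-1])
E
```

```text
clock: 17.9
position: [0.4876, 0.2131, 0.1286]
ee_rot: [0.0, 1.0, -0.0, -0.001]
contact_force: [-0.5, 0.7, -2.1]
width: 0.0532
gripper_force: 37.1
clock: 18.32
position: [0.4401, 0.0229, 0.1281]
ee_rot: [0.0, 1.0, 0.0, -0.0]
contact_force: [1.0, -0.3, -0.9]
width: 0.0531
gripper_force: 37.5
clock: 18.73
position: [0.4319, -0.0127, 0.128]
ee_rot: [-0.0, 1.0, 0.0, 0.0]
contact_force: [-0.5, 0.9, -1.5]
width: 0.0529
gripper_force: 37.6
t 18.73 p [ 0.4319 -0.0127  0.128 ] xaxis [1.    0.001 0.   ] z [ 0.     0.001 -1.   ] tool d [0.0003 0.0011 0.0824] w 0.0529 f [-0.5  0.9 -1.5] 37.6
```

View pics/c6.png

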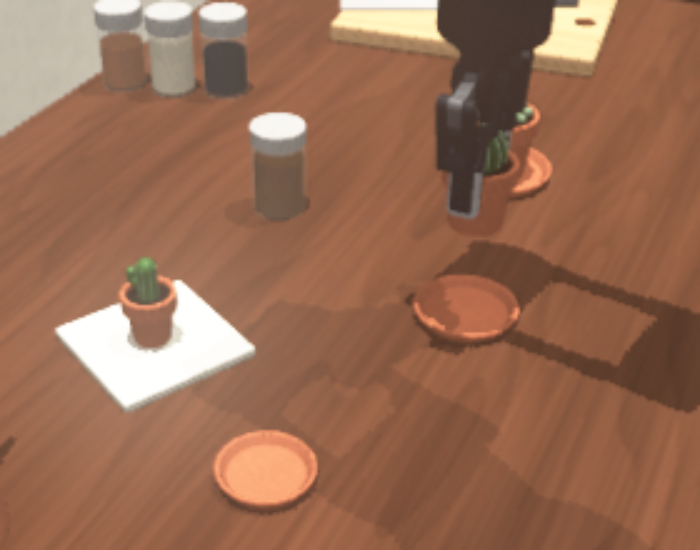

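Medium pot hangs upright (485,185) over the medium saucer (466,308); the small saucer is in place at (266,468).

```bash
python3 steer.py '[[[0, 0.001, 0.025, 0], [0, 0, 0.025, 0], [0, 0, 0.018, 0], [0, 0, 0.008, 0], [0, 0, 0, 0]]]';python3 steer.py '[[[0, 0, 0, 0], [0, 0, 0, 0], [0, 0, 0, 0]]]'; python3 steer.py '[[[0, 0, 0.002, 0], [0, 0, 0, 0], [0, 0, 0, 0]]]';python3 steer.py '[[[0, 0, 0.0015, 0], [0, 0, 0, 0], [0, 0, 0, 0]]]'
```

```text
clock: 19.2
position: [0.4306, -0.0133, 0.0505]
ee_rot: [-0.0, 1.0, 0.001, -0.002]
contact_force: [-1.0, 0.5, -2.0]
width: 0.0528
gripper_force: 37.6
clock: 19.45
position: [0.4328, -0.0146, 0.053]
ee_rot: [0.0, 1.0, 0.0, 0.001]
contact_force: [-0.2, -0.1, -2.3]
width: 0.0528
gripper_force: 37.6
clock: 19.7
position: [0.4319, -0.0148, 0.0503]
ee_rot: [0.0, 1.0, -0.0, 0.0]
contact_force: [0.3, 0.2, -2.1]
width: 0.0531
gripper_force: 37.6
clock: 19.95
position: [0.4317, -0.0147, 0.0484]
ee_rot: [0.0, 1.0, -0.0, -0.0]
contact_force: [0.5, 0.2, -1.7]
width: 0.0531
gripper_force: 37.6
```

```bash
python3 steer.py '[[[0, 0, 0.0015, 0], [0, 0, 0, 0], [0, 0, 0, 0]]]'; python3 steer.py '[[[0, 0, 0.001, 0], [0, 0, 0, 0], [0, 0, 0, 0]]]';python3 steer.py '[[[0, 0, 0.001, 0], [0, 0, 0, 0], [0, 0, 0, 0]]]'
```

```text
clock: 20.2
position: [0.4317, -0.0147, 0.0469]
ee_rot: [0.0, 1.0, -0.0, -0.0]
contact_force: [0.3, -0.4, -1.6]
width: 0.053
gripper_force: 37.6
clock: 20.45
position: [0.4317, -0.0147, 0.0459]
ee_rot: [0.0, 1.0, -0.0, -0.0]
contact_force: [-0.8, 0.1, -1.6]
width: 0.0529
gripper_force: 37.6
clock: 20.7
position: [0.4319, -0.0147, 0.0456]
ee_rot: [0.0, 1.0, -0.0, 0.0]
contact_force: [-1.7, 0.0, 5.3]
width: 0.053
gripper_force: 38.3
```

```bash
python3 steer.py '[[[0, 0, 0, 0], [0, 0, 0, 0], [0, 0, 0, 0], [0, 0, 0, 0], [0, 0, 0, 0]]]' 0.085; python3 steer.py '[[[0, 0, -0.015, 0], [0, 0, -0.025, 0], [0, 0, -0.035, 0], [0, 0, -0.035, 0], [0, 0, 0, 0]]]'; python3 steer.py '[[[0.0328, -0.0235, 0, 0], [0.0328, -0.0235, 0, 0], [0.0328, -0.0235, 0, 0], [0.0328, -0.0235, 0, 0], [0.0328, -0.0235, 0, 0]]]'; python3 steer.py '[[[0.0328, -0.0235, 0, 0], [0, 0, 0, 0], [0, 0, 0, 0], [0, 0, 0, 0], [0, 0, 0, 0]]]';  python3 st.py .6285 .1262 .041
python3 - <<'E'
from h import *
s=snap('side','s7');cv2.imwrite('pics/c7.png',cv2.resize(s['img'][80:300,200:480],None,fx=2.5,fy=2.5)[:,:,::-1])
E
```

```text
clock: 21.12
position: [0.4318, -0.0147, 0.0449]
ee_rot: [0.0, 1.0, -0.0, 0.0]
contact_force: [-0.0, 0.2, 0.9]
width: 0.0849
gripper_force: 0.0
clock: 21.53
position: [0.436, -0.0154, 0.1607]
ee_rot: [0.001, 1.0, -0.0, 0.006]
contact_force: [1.4, 0.5, 0.8]
width: 0.0849
gripper_force: 0.0
clock: 21.95
position: [0.5969, 0.1041, 0.1544]
ee_rot: [0.0, 1.0, -0.0, -0.0]
contact_force: [0.7, -1.0, 0.0]
width: 0.0848
gripper_force: 0.0
clock: 22.37
position: [0.6272, 0.1256, 0.1544]
ee_rot: [0.0, 1.0, -0.0, -0.001]
contact_force: [0.7, -0.3, 0.0]
width: 0.0848
gripper_force: 0.0
t 22.37 p [0.6272 0.1256 0.1544] xaxis [ 1.    -0.001 -0.002] z [-0.002 -0.001 -1.   ] tool d [ 0.0016 -0.0007  0.1134] w 0.0848 f [ 0.7 -0.3  0. ] 0.0
```

View pics/c7.png

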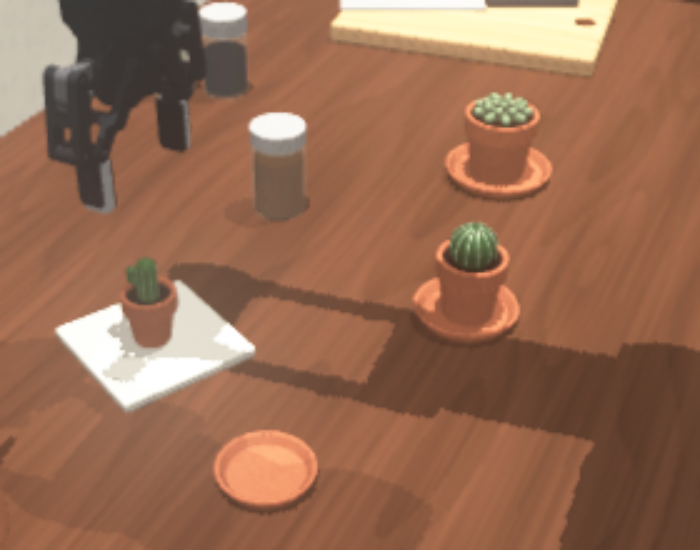

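Medium pot stands centred in its saucer (470,300); the gripper is above the small pot (150,315).

```bash
python3 steer.py '[[[0.001, -0.001, 0.03, 0], [0, 0, 0.025, 0], [0, 0, 0.015, 0], [0, 0, 0, 0], [0, 0, 0, 0]]]' ; python3 steer.py '[[[0, 0, 0, 0], [0, 0, 0.015, 0], [0, 0, 0.015, 0], [0, 0, 0.012, 0], [0, 0, 0, 0]]]'; python3 steer.py '[[[0, 0, 0, 0], [0, 0, 0, 0]]]'; python3 st.py .6285 .1262 .041
```

```text
clock: 22.83
position: [0.6285, 0.1265, 0.0848]
ee_rot: [0.0, 1.0, -0.001, -0.001]
contact_force: [0.9, 0.5, 0.6]
width: 0.0849
gripper_force: 0.0
clock: 23.25
position: [0.6285, 0.127, 0.0419]
ee_rot: [0.0, 1.0, -0.0, -0.001]
contact_force: [-1.0, 0.1, -0.1]
width: 0.085
gripper_force: 0.0
clock: 23.42
position: [0.6304, 0.1273, 0.044]
ee_rot: [-0.0, 1.0, -0.0, 0.001]
contact_force: [-1.1, 0.6, 0.0]
width: 0.085
gripper_force: 0.0
t 23.42 p [0.6304 0.1273 0.044 ] xaxis [ 1.    -0.     0.002] z [ 0.002  0.    -1.   ] tool d [-0.0019  0.0011  0.003 ] w 0.085 f [-1.1  0.6  0. ] 0.0
```

```bash
python3 steer.py '[[[-0.001, 0.001, 0.002, 0], [0, 0, 0, 0], [0, 0, 0, 0]]]'; python3 steer.py '[[[0, 0, 0, 0], [0, 0, 0, 0], [0, 0, 0, 0], [0, 0, 0, 0], [0, 0, 0, 0]]]' 0.03 30;python3 steer.py '[[[0, 0, 0, 0], [0, 0, 0, 0], [0, 0, -0.006, 0], [0, 0, -0.012, 0], [0, 0, -0.02, 0]]]'; python3 steer.py '[[[0, 0, -0.03, 0], [0, 0, -0.02, 0], [0, 0, 0, 0], [0, 0, 0, 0]]]'; python3 st.py .4869 .2124 .125
```

```text
clock: 23.67
position: [0.6288, 0.1263, 0.0415]
ee_rot: [0.0, 1.0, -0.0, 0.0]
contact_force: [0.4, 0.1, -0.2]
width: 0.085
gripper_force: 0.0
clock: 24.08
position: [0.6287, 0.1263, 0.0412]
ee_rot: [0.0, 1.0, -0.0, 0.0]
contact_force: [-0.0, 0.1, 1.8]
width: 0.0411
gripper_force: 30.3
clock: 24.5
position: [0.627, 0.1261, 0.0779]
ee_rot: [0.0, 1.0, -0.0, -0.002]
contact_force: [-0.1, 0.3, -0.6]
width: 0.0411
gripper_force: 30.5
clock: 24.83
position: [0.6295, 0.1264, 0.1311]
ee_rot: [-0.0, 1.0, -0.0, 0.002]
contact_force: [0.3, 0.0, -1.2]
width: 0.041
gripper_force: 30.5
t 24.83 p [0.6295 0.1264 0.1311] xaxis [ 1.    -0.     0.004] z [ 0.004  0.    -1.   ] tool d [-0.1427 -0.086   0.0055] w 0.041 f [ 0.3  0.  -1.2] 30.5
```

```bash
python3 steer.py '[[[-0.0355, -0.0215, 0, 0], [-0.0355, -0.0215, 0, 0], [-0.0355, -0.0215, 0, 0], [-0.0355, -0.0215, 0, 0], [0, 0, 0, 0]]]'; python3 steer.py '[[[0, 0, 0, 0], [0, 0, 0, 0], [0, 0, 0, 0], [0, 0, 0, 0]]]'; python3 st.py .4869 .2124 .0372
python3 - <<'E'
from h import *
s=snap('side','s8');cv2.imwrite('pics/c8.png',cv2.resize(s['img'][150:300,200:400],None,fx=3,fy=3)[:,:,::-1])
E
```

```text
clock: 25.25
position: [0.4768, 0.2142, 0.127]
ee_rot: [0.0, 1.0, 0.002, -0.006]
contact_force: [-1.1, -0.9, -0.8]
width: 0.0411
gripper_force: 30.7
clock: 25.58
position: [0.4878, 0.2117, 0.1286]
ee_rot: [0.0, 1.0, -0.001, 0.0]
contact_force: [-0.8, -0.5, -1.4]
width: 0.041
gripper_force: 30.7
t 25.58 p [0.4878 0.2117 0.1286] xaxis [ 1.    -0.001  0.   ] z [ 0. -0. -1.] tool d [-0.001  -0.0007  0.0914] w 0.041 f [-0.8 -0.5 -1.4] 30.7
```

View pics/c8.png

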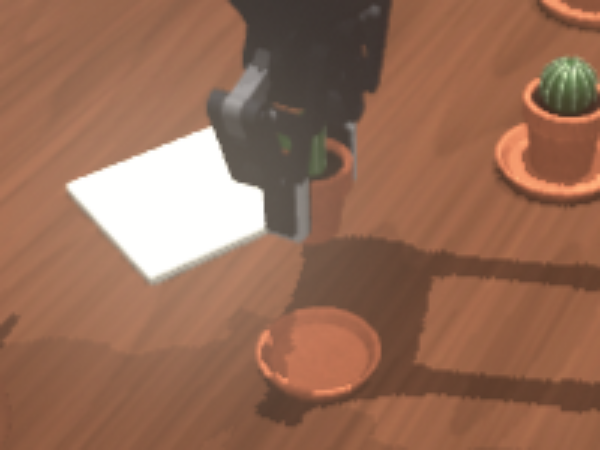

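The small pot hangs upright (330,195) over its empty saucer (318,352).

```bash
python3 steer.py '[[[-0.001, 0, 0.025, 0], [0, 0, 0.025, 0], [0, 0, 0.022, 0], [0, 0, 0.01, 0], [0, 0, 0, 0]]]';python3 steer.py '[[[0, 0, 0, 0], [0, 0, 0, 0], [0, 0, 0, 0], [0, 0, 0.003, 0], [0, 0, 0, 0]]]'; python3 steer.py '[[[0, 0, 0, 0], [0, 0, 0.002, 0], [0, 0, 0, 0], [0, 0, 0, 0]]]'
```

```text
clock: 26.05
position: [0.4845, 0.2113, 0.0446]
ee_rot: [0.001, 1.0, -0.001, -0.003]
contact_force: [0.9, -0.7, -1.5]
width: 0.0411
gripper_force: 30.7
clock: 26.47
position: [0.4859, 0.2124, 0.0445]
ee_rot: [-0.0, 1.0, -0.0, 0.001]
contact_force: [-0.1, -0.0, -0.3]
width: 0.0411
gripper_force: 30.7
clock: 26.8
position: [0.4855, 0.2123, 0.0419]
ee_rot: [0.0, 1.0, -0.0, -0.0]
contact_force: [-0.6, -0.2, -0.7]
width: 0.0411
gripper_force: 30.7
```

```bash
python3 steer.py '[[[0.001, 0, 0.002, 0], [0, 0, 0, 0], [0, 0, 0, 0]]]';python3 steer.py '[[[0, 0, 0.0015, 0], [0, 0, 0, 0], [0, 0, 0, 0]]]'; python3 steer.py '[[[0, 0, 0.001, 0], [0, 0, 0, 0], [0, 0, 0, 0]]]';python3 steer.py '[[[0, 0, 0.001, 0], [0, 0, 0, 0], [0, 0, 0, 0]]]'
```

```text
clock: 27.05
position: [0.4866, 0.2123, 0.0398]
ee_rot: [0.0, 1.0, -0.0, -0.0]
contact_force: [0.3, -0.3, -1.2]
width: 0.0408
gripper_force: 30.7
clock: 27.3
position: [0.4865, 0.2123, 0.0383]
ee_rot: [0.0, 1.0, -0.0, -0.0]
contact_force: [-0.2, -0.8, -1.7]
width: 0.0407
gripper_force: 30.7
clock: 27.55
position: [0.4866, 0.2123, 0.0374]
ee_rot: [0.0, 1.0, -0.0, -0.0]
contact_force: [-0.5, 0.2, -2.1]
width: 0.0408
gripper_force: 30.7
clock: 27.8
position: [0.4868, 0.2124, 0.0371]
ee_rot: [-0.0, 1.0, -0.0, 0.0]
contact_force: [-1.8, -0.5, 5.5]
width: 0.0409
gripper_force: 31.1
```

Seated. Release and retreat.

```bash
python3 steer.py '[[[0, 0, 0, 0], [0, 0, 0, 0], [0, 0, 0, 0], [0, 0, 0, 0], [0, 0, 0, 0]]]' 0.085; python3 steer.py '[[[0, 0, -0.015, 0], [0, 0, -0.025, 0], [0, 0, -0.035, 0], [0, 0, -0.035, 0], [0, 0, -0.02, 0]]]'; python3 steer.py '[[[-0.03, 0, -0.02, 0], [-0.03, 0, -0.02, 0], [-0.03, 0, 0, 0], [-0.03, 0, 0, 0], [0, 0, 0, 0]]]';python3 steer.py '[[[0, 0, 0, 0], [0, 0, 0, 0], [0, 0, 0, 0]]]'
python3 - <<'E'
from h import *
s=snap('side','s9')['img'];t=snap('top','t9')['img'];cv2.imwrite('pics/c9.png',np.vstack([cv2.resize(s[80:300,170:480],(420,298)),cv2.resize(t[110:320,130:510],(420,232))])[:,:,::-1])
E
```

```text
clock: 28.22
position: [0.4866, 0.2123, 0.0363]
ee_rot: [0.0, 1.0, -0.0, -0.0]
contact_force: [0.3, 0.2, -0.1]
width: 0.0849
gripper_force: 0.0
clock: 28.63
position: [0.488, 0.2128, 0.1699]
ee_rot: [-0.001, 1.0, -0.0, 0.002]
contact_force: [0.4, 0.2, 0.4]
width: 0.0854
gripper_force: 0.0
clock: 29.05
position: [0.3601, 0.2115, 0.2063]
ee_rot: [0.0, 1.0, 0.001, -0.003]
contact_force: [-0.5, -0.5, 0.4]
width: 0.0852
gripper_force: 0.0
clock: 29.3
position: [0.3678, 0.2125, 0.2065]
ee_rot: [-0.0, 1.0, -0.0, 0.001]
contact_force: [0.6, -0.7, 0.3]
width: 0.0851
gripper_force: 0.0
```

View pics/c9.png

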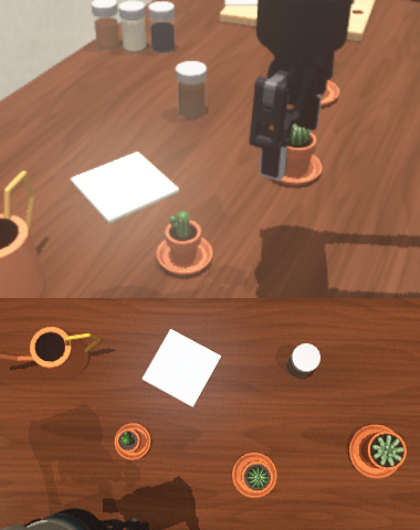

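The pictures show each pot upright inside its own saucer (top view: small (130,441), medium (257,476), large (385,450)). The tile is empty, and the jar and can have not moved.

```bash
python3 -c "
from rig import manip, get_image
print(manip.sign_off())"
```

```text
the job is handed in; nothing more can be done
None
```

All three pots are upright in the saucers of their own size, set down gently. The tile is empty, nothing else was disturbed, and I handed the job in at about 29 s.

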